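Show an organ pipe's bore to the inspection camera

ROBOT

A 6-joint arm with a two-finger parallel gripper is mounted at the origin on the work surface. World frame = base frame: x ahead of the robot, y to its left, z up, the work surface at z = 0. Lengths are in m, angles in rad, forces in N, time in s.
With the tool pointing down it reaches from about 0.325 to 0.875 m from the base axis. Payload 4.4 kg.
Tool frame: the origin (TCP) lies at the very end of the fingers, on their centre line; the grasp point (between the pads) lies behind it (bot.grasp_offset is the x of the grasp point in the tool frame, in m); x points along the fingers, y is the direction in which the jaws open and shut, and the axes are right-handed (so a half turn about x gives the same grasp; the last joint's range is limited). The gripper opens to 85 mm and grips with 20 to 120 N. Pads are 22 mm wide; open, the fingers measure 114 mm over their backs; the gripper's body (76 mm by 85 mm) begins 54 mm behind the grasp point. The pads swing forward as they close: fully open they stand 13 mm farther back than shut.
Start: joints at [1.012, 0.207, 1.542, -0, 1.393, -0.15], TCP at [0.228, 0.528, 0.231] pointing down, gripper open.
Joint ranges: [-2.73, 2.73], [-0.86, 2.22], [0.23, 2.46], [-1.11, 4.25], [0.08, 2.63], [-2.82, 2.82]. Speed limits (rad/s): [2.79, 2.79, 3.14, 3.14, 3.14, 3.14].

INTERFACE

Orientations are given as a rotation vector (axis times angle).
In Python, from cell import bot gives the robot as it stands. Calls block until the motion is done:
- bot.goto(position, orientation): joint-space move of the TCP to a pose.
- bot.servo_line(position, orientation=None, velocity=0.15, max_force=None): straight line of the TCP; orientation=None keeps the orientation; velocity is the mean speed in m/s. With max_force (N) it stops when the force on the tool has changed by that much, and returns True; else False.
- bot.goto_joints(angles): joint-space move.
- bot.move_gripper(opening, effort=None): opening from 0.0 (shut) to 1.0 (fully open); effort is the grip in N (None keeps the last); returns when the fingers have stopped.
- bot.pause(seconds).
- bot.inverse_kinematics(position, orientation): joint angles nearest the present ones, or None.
- bot.read_state(): the state.
- bot.grab_frame(name): name is "scene" or "side" or "wrist"; returns (picture, depth): 384x512x3 uint8, red, green, blue; 384x512 float32, m along the optical axis (not along the pixel's ray), 0 where there is no reading.
- bot.camera_params(name): a dict with "fx", "fy", "cx", "cy" (pixels), "rvec" (rotation vector, rad) and "tvec" (3), from world to camera coordinates, as OpenCV has them. Camera axes: x right, y down, z forward; pixel columns grow to the right and rows downward; lengths in m; the calibration is good to about 2 mm. A picture is of the moment at which its call begins: read the wrist's pose just before it. camera_params takes no time and is no camera call; for the wrist camera it gives the pose at the moment of the call.
A pose or a line that the arm cannot do raises bot.Unreachable and nothing moves.
- bot.hand_in(): hands the job in, once; it reports no verdict.
Trained networks look in the newest picture that a camera, given by its name, has taken for a name from the list of things; names that differ only in an ending like _2 or _b are one class to them, and where a whole thing is asked for, a point or a joint stands for the part that bears it (a point fixed in the world has none). Each returns a list of dicts, best first, with "p" (0 to 1); they miss things now and then, are a little off and sometimes report something else, mostly with a low value. They report only what shows in the picture. A call takes as long as a camera call.
- bot.spot_in(label, camera): "point" ([x, y, z] in m, in world coordinates, good to about 4 mm: the middle of the surface that is visible of it).
The state is a dict: "time_s": time; "qpos": joint angles; "dq": joint speeds; "joint_efforts": joint torques, N m; "tcp_pos": TCP position; "orientation": TCP orientation; "ft_force": force on the tool from outside, world axes, zero at the start; "torque": the same for the moment, N m; "finger_gap": opening from 0.0 (shut) to 1.0 (fully open).
Only numpy, scipy, OpenCV 4.12 (cv2) and the standard library are available. Lean on these libraries where they do the work, as an engineer would, in place of code of your own. Each camera call takes 0.05 s, during which the arm holds its last target. There are 200 camera calls.

TASK

Take the longest of the three organ pipes out of the notched rack and hold it up in the air to the inspection camera: open end towards the lens, about 65 mm in front of the glass, and in line with the sloping view, so that the camera looks straight down the bore. Do not touch the camera, and leave the other two pipes, the tools and everything else on the bench where they lie. Finish while still holding the pipe there, motionless.

Things in the scene. Friction and masses are not known exactly. Their poses are not given: they have to be found in the camera images.
- pipe_long: longest and fattest of three grey metal organ pipes: hollow tube 42 mm across, 210 mm long, then a cone-shaped foot 90 mm long with a 12 mm tip; 0.2 to 0.4 kg. Origin on its centre line at mid-tube; x along the pipe to the open (wide) end, 105 mm off; the foot's tip is 195 mm the other way. Balances 15 mm from the origin towards the foot. z, where the dark mouth is cut, is up in the rack
- open_end (a point): centre of the long pipe's open end, axes as the pipe
- foot_tip (a point): tip of the long pipe's foot, axes as the pipe
- pipe_medium: the middle pipe, 36 mm across, tube 170 mm and foot 75 mm long; same axes, origin on the centre line at mid-tube. To be left lying
- pipe_short: the shortest pipe, 30 mm across, tube 130 mm and foot 65 mm long; same axes and origin. To be left lying
- rack: fixed wooden rack 120 x 270 mm, origin under its middle: base plate 14 mm high, two boards 18 mm thick at 50 mm either side along x, with V notches 90 mm apart along y (bottoms 50 mm, peaks 95 mm high). The pipes lie across both boards in any order, open ends to the rack's +x (away from the robot), tube middles half-way between the boards; the long pipe's centre line is 80 mm above the bench
- camera: fixed inspection camera on a stand: grey base 130 x 120 mm, post, yoke and tilting head, about 370 mm tall; origin under the base, y the way the camera faces seen from above. The head points slightly downwards (9 to 26 degrees), differently each time, and is stiff: leave it so
- lens (a point): centre of the round lens glass (0.30 to 0.32 m above the bench) at the front of the camera head, 70 mm ahead of the head's hinge; y is the viewing direction (out of the glass, sloping down), x to the side, z the head's up. Lens barrel 44 mm across
- bench_plane: bystander: hand plane, 160 x 50 mm, 75 mm high
- ingot: bystander: lead ingot, 120 x 60 x 40 mm
- tuning_cone: bystander: brass tuning cone, 44 mm across its base, 74 mm high, standing
- voicing_knife: bystander: knife with wooden handle, 190 mm
- scraper: bystander: long scraper with wooden handle, 210 mm
- mallet: bystander: hammer lying flat, about 250 mm

How it is judged:
On the way, in this order (a step that is already met when the one before it is completed fails the run):
1. the longest pipe is in the fingers, lifted clear of the rack (contact force between the fingers and pipe_long above 2 N and height (world z) of pipe_long above 0.13 m and contact force between pipe_long and rack below 0.1 N and contact force between pipe_long and camera below 0.1 N), for 0.2 s.
2. its open end is held steady in front of the lens, in line with the view (y of open_end in the frame of lens between 0.045 and 0.085 m and y of foot_tip in the frame of lens above 0.25 m and angle between the x axis of pipe_long and the y axis of lens, either way round below 0.14 rad and x of open_end in the frame of lens between -0.015 and 0.015 m and z of open_end in the frame of lens between -0.015 and 0.015 m and contact force between the fingers and pipe_long above 2 N and linear speed of pipe_long below 0.02 m/s and angular speed of pipe_long below 0.15 rad/s and contact force between pipe_long and rack below 0.1 N and contact force between pipe_long and camera below 0.1 N), for 0.3 s.
At the end, for the whole second after the job is handed in: The fingers alone hold the longest pipe at rest, foot over 80 mm up, open end facing the lens 45 to 85 mm off and within 15 mm of its axis both sideways and up or down, pipe within 0.14 rad of the viewing direction; the other two pipes moved under 25 mm (all of step 2 and height (world z) of foot_tip above 0.08 m and distance of each of pipe_medium, pipe_short from where it was at the start of the episode below 0.025 m); the arm keeps its last pose, push and grip.
It fails at once if another pipe is disturbed (25 mm) (distance of any of pipe_medium, pipe_short from where it was at the start of the episode above 0.025 m).
It fails at once if the camera is touched (contact force between any of pipe_long, the arm, the fingers and camera above 1 N or distance of lens from where it was at the start of the episode above 0.008 m).
It fails at once if a tool or the ingot on the bench is disturbed (30 mm) (distance of any of bench_plane, ingot, tuning_cone, voicing_knife, scraper, mallet from where it was at the start of the episode above 0.03 m).
It also fails if it takes over 35 s, if anything falls off the work surface, if the arm or the gripper's body presses on something with over 40 N, if the wrist force passes 120 N, or if a joint passes its speed limit or range.

## Working session

There is one attempt and no reset: what is moved stays moved. The work goes in short steps, each a Python script; the robot and the scene stay as the last script left them, time stands still between calls to the robot, and variables do not carry over. Pictures are saved under pics/ and viewed, on a budget of 10 in all, crops included, one or two more only if the job needs it, and the job is handed in when it is done.

```bash
mkdir -p pics; cat > h.py <<'E'
import numpy as np, cv2
from cell import bot
from scipy.spatial.transform import Rotation as R
def cloud(name):
    im,d=bot.grab_frame(name); p=bot.camera_params(name)
    v,u=np.mgrid[0:384,0:512]
    c=np.stack([(u-p['cx'])/p['fx']*d,(v-p['cy'])/p['fy']*d,d],-1)
    Rm=cv2.Rodrigues(np.array(p['rvec'],float))[0]
    w=(c-np.array(p['tvec']).ravel())@Rm
    w[d==0]=np.nan
    return im,w
def save(im,f): cv2.imwrite('pics/'+f,im[:,:,::-1])
E
python3 - <<'E'
from h import *
ims=[]
for n in ['scene','side']:
    im,w=cloud(n); np.save(n+'_w.npy',w); np.save(n+'_im.npy',im); save(im,n+'0.png')
    for l in ['pipe_long','open_end','foot_tip','pipe_medium','pipe_short','rack','camera','lens','ingot','bench_plane','mallet','tuning_cone','scraper','voicing_knife']:
        print(n,l,[(np.round(r['point'],3).tolist(),round(r['p'],2)) for r in bot.spot_in(l,n)][:3])
print(bot.read_state()['time_s'],bot.grasp_offset, bot.read_state()['orientation'])
E
```

```text
scene pipe_long [([0.544, 0.304, 0.094], 0.97), ([0.609, -0.144, 0.012], 0.2)]
scene open_end [([0.544, 0.302, 0.095], 0.58)]
scene foot_tip [([0.546, 0.304, 0.095], 0.58)]
scene pipe_medium [([0.547, 0.126, 0.087], 0.79)]
scene pipe_short [([0.545, 0.214, 0.08], 0.91), ([0.546, 0.129, 0.087], 0.63)]
scene rack [([0.55, 0.194, 0.039], 0.6)]
scene camera [([0.615, -0.424, 0.22], 0.74)]
scene lens [([0.615, -0.416, 0.35], 0.82)]
scene ingot [([0.375, -0.036, 0.011], 0.34)]
scene bench_plane [([0.796, -0.022, 0.025], 0.64)]
scene mallet [([0.367, -0.253, 0.022], 0.73)]
scene tuning_cone [([0.465, -0.049, 0.027], 0.57)]
scene scraper [([0.376, -0.034, 0.014], 0.54)]
scene voicing_knife [([0.61, -0.146, 0.016], 0.65), ([0.548, 0.21, 0.08], 0.51)]
side pipe_long [([0.506, 0.294, 0.091], 0.57), ([0.517, 0.118, 0.083], 0.21)]
side open_end [([0.505, 0.294, 0.093], 0.61)]
side foot_tip [([0.503, 0.293, 0.09], 0.72), ([0.771, -0.031, 0.03], 0.66)]
side pipe_medium [([0.52, 0.118, 0.087], 0.72), ([0.523, 0.209, 0.08], 0.35)]
side pipe_short [([0.507, 0.295, 0.094], 0.73)]
side rack [([0.555, 0.138, 0.02], 0.61)]
side camera [([0.59, -0.448, 0.208], 0.97), ([0.559, 0.138, 0.02], 0.33)]
side lens [([0.592, -0.461, 0.348], 0.64)]
side ingot [([0.726, -0.276, 0.024], 0.95)]
side bench_plane []
side mallet [([0.35, -0.252, 0.023], 0.8), ([0.449, -0.062, 0.027], 0.61)]
side tuning_cone [([0.448, -0.062, 0.025], 0.73)]
side scraper [([0.369, -0.052, 0.02], 0.59)]
side voicing_knife [([0.593, -0.151, 0.015], 0.96), ([0.59, -0.446, 0.205], 0.36)]
1.5 -0.0187 [ 0.31981869  1.54703875 -0.3198965 ]
```

View pics/scene0.png

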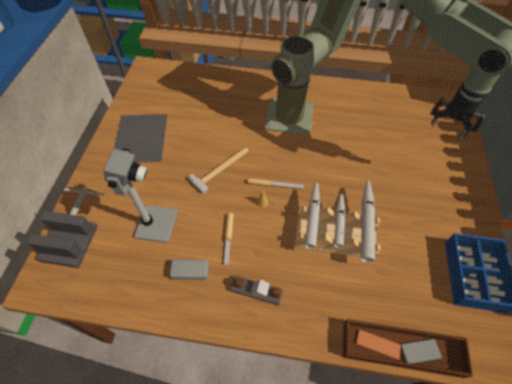

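View pics/side0.png

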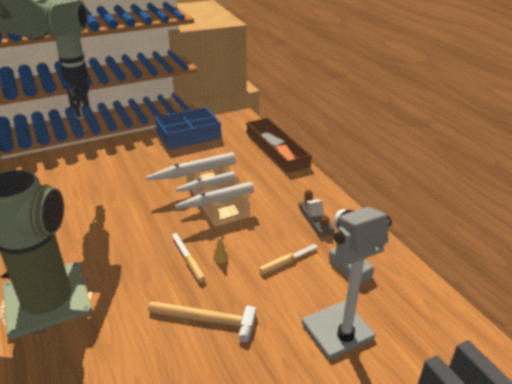

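The long pipe is at y≈0.30 (scene px 368,220), rightmost in the rack. The inspection camera stands at y≈-0.45 with its head near scene px (125,165), facing the rack. Next I measure the head and the pipe axis.

```bash
python3 - <<'E'
from h import *
a=np.load('scene_im.npy')[140:200,90:170]; b=np.load('side_im.npy')[195:275,310:400]
f=lambda x:cv2.resize(x,(400,400),interpolation=cv2.INTER_CUBIC)
save(np.hstack([f(a),f(b)]),'head.png')
for n in ['scene','side']:
    w=np.load(n+'_w.npy'); im=np.load(n+'_im.npy').astype(int)
    m=(w[...,2]>.25)&(abs(w[...,0]-.6)<.2)&(abs(w[...,1]+.42)<.2)
    P=w[m]; print(n,len(P),np.nanmin(P,0).round(3),np.nanmax(P,0).round(3))
    # base plate
    m=(abs(w[...,0]-.6)<.15)&(abs(w[...,1]+.42)<.15)&(im.max(-1)-im.min(-1)<25)&(w[...,2]>.008)&(w[...,2]<.05)&(im.mean(-1)>90)
    Q=w[m]; print('base',len(Q),np.median(Q,0).round(3),cv2.minAreaRect(Q[:,:2].astype(np.float32)))
    for yc in [.30,.21,.125]:
        m=(abs(w[...,1]-yc)<.035)&(w[...,2]>.05)&(abs(w[...,0]-.5)<.25)&(im.max(-1)-im.min(-1)<30)
        Q=w[m]; s=[]
        for x0 in np.arange(.32,.68,.03):
            q=Q[abs(Q[:,0]-x0)<.015]
            if len(q)>4: s.append((x0.round(3),*np.median(q[:,1:],0).round(3),np.ptp(q[:,1]).round(3),q[:,2].max().round(3)))
        print(yc,Q[:,0].min(),Q[:,0].max(),*s,sep='\n ')
E
```

```text
scene 1316 [ 0.54  -0.473  0.251] [ 0.668 -0.366  0.368]
base 1017 [ 0.618 -0.396  0.016] ((0.6024796962738037, -0.3705631494522095), (0.2990528345108032, 0.19346413016319275), 1.3567001819610596)
0.3
 0.3625656857163069
 0.6560100359518288
 (np.float64(0.38), np.float64(0.309), np.float64(0.086), np.float64(0.014), np.float64(0.09))
 (np.float64(0.41), np.float64(0.306), np.float64(0.092), np.float64(0.021), np.float64(0.095))
 (np.float64(0.44), np.float64(0.304), np.float64(0.095), np.float64(0.031), np.float64(0.103))
 (np.float64(0.47), np.float64(0.304), np.float64(0.096), np.float64(0.034), np.float64(0.104))
 (np.float64(0.5), np.float64(0.304), np.float64(0.095), np.float64(0.044), np.float64(0.101))
 (np.float64(0.53), np.float64(0.302), np.float64(0.095), np.float64(0.036), np.float64(0.102))
 (np.float64(0.56), np.float64(0.303), np.float64(0.096), np.float64(0.035), np.float64(0.101))
 (np.float64(0.59), np.float64(0.302), np.float64(0.096), np.float64(0.042), np.float64(0.101))
 (np.float64(0.62), np.float64(0.3), np.float64(0.095), np.float64(0.045), np.float64(0.104))
[... 3834 characters left out ...]
t64(0.016), np.float64(0.088))
 (np.float64(0.44), np.float64(0.119), np.float64(0.083), np.float64(0.02), np.float64(0.095))
 (np.float64(0.47), np.float64(0.116), np.float64(0.086), np.float64(0.034), np.float64(0.098))
 (np.float64(0.5), np.float64(0.116), np.float64(0.085), np.float64(0.018), np.float64(0.097))
 (np.float64(0.53), np.float64(0.115), np.float64(0.085), np.float64(0.024), np.float64(0.095))
 (np.float64(0.56), np.float64(0.114), np.float64(0.083), np.float64(0.026), np.float64(0.095))
 (np.float64(0.59), np.float64(0.113), np.float64(0.085), np.float64(0.024), np.float64(0.094))
 (np.float64(0.62), np.float64(0.113), np.float64(0.086), np.float64(0.026), np.float64(0.095))
```

View pics/head.png

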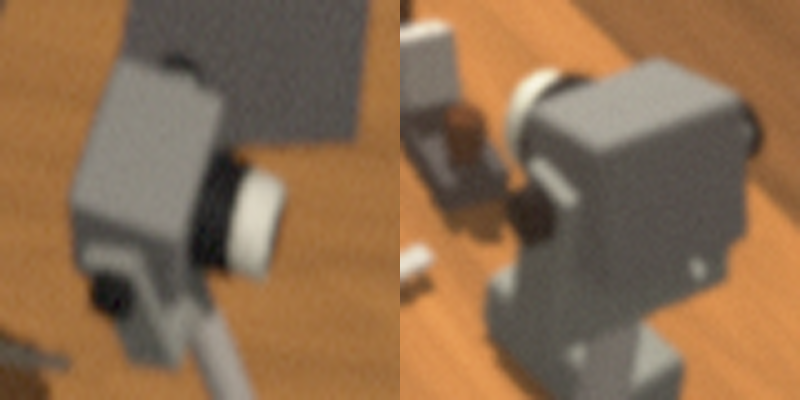

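The inspection head faces about +y; its white lens ring shows at scene px (141,174) and side px (341,217). I'll take plane normals of the head, then look at the lens from the front with the wrist camera.

```bash
python3 - <<'E'
from h import *
for n in ['scene','side']:
    w=np.load(n+'_w.npy'); im=np.load(n+'_im.npy').astype(int)
    m=(w[...,2]>.22)&(abs(w[...,0]-.6)<.2)&(abs(w[...,1]+.42)<.2)
    ring=m&(im.min(-1)>175); print(n,'ring',ring.sum(),w[ring].mean(0).round(3),w[ring].min(0).round(3),w[ring].max(0).round(3))
    # RANSAC planes
    P=w[m&(w[...,2]>.26)]; rng=np.random.default_rng(0)
    for k in range(3):
        best=None
        for _ in range(600):
            a=P[rng.choice(len(P),3,False)]; nn=np.cross(a[1]-a[0],a[2]-a[0]); L=np.linalg.norm(nn)
            if L<3e-4: continue
            i=abs((P-a[0])@nn/L)<.003
            if best is None or i.sum()>best.sum(): best=i
        q=P[best]; c=q.mean(0); v=np.linalg.svd(q-c)[2][2]
        print(' plane',best.sum(),c.round(3),v.round(3)); P=P[~best]
s=bot.read_state(); p=bot.camera_params('wrist')
Rc=cv2.Rodrigues(np.array(p['rvec'],float))[0]; C=-Rc.T@np.array(p['tvec']).ravel()
T=R.from_rotvec(s['orientation']).as_matrix()
print('cam in tool',(T.T@(C-s['tcp_pos'])).round(4),'\n',(T.T@Rc.T).round(3),p['fx'],'\nT',T.round(3))
E
```

```text
scene ring 44 [ 0.607 -0.374  0.328] [ 0.595 -0.382  0.322] [ 0.618 -0.368  0.333]
 plane 523 [ 0.606 -0.426  0.355] [0.01  0.362 0.932]
 plane 204 [ 0.635 -0.412  0.316] [0.907 0.346 0.241]
 plane 151 [ 0.63  -0.414  0.337] [-0.277 -0.334 -0.901]
side ring 25 [ 0.592 -0.371  0.329] [ 0.584 -0.378  0.325] [ 0.603 -0.366  0.333]
 plane 914 [ 0.598 -0.464  0.34 ] [ 0.001 -0.953  0.304]
 plane 494 [ 0.586 -0.449  0.303] [ 0.026 -0.998  0.065]
 plane 389 [ 0.598 -0.427  0.359] [-0.017  0.301  0.953]
cam in tool [-0.1426 -0.0005 -0.0654] 
 [[ 0.001 -0.259  0.966]
 [ 1.    -0.    -0.001]
 [ 0.     0.966  0.259]] 310.48838358015354 
T [[-0.     0.397  0.918]
 [-0.     0.918 -0.397]
 [-1.    -0.    -0.   ]]
```

```bash
cat >> h.py <<'E'
CT=np.array([-.1426,-.0005,-.0654]); TC=np.array([[0,-.259,.966],[1,0,0],[0,.966,.259]])
def campose(C,target,flip):
    z=target-C; z/=np.linalg.norm(z); x=np.cross(z,[0,0,1.]); x/=np.linalg.norm(x)
    if flip: x=-x
    y=np.cross(z,x); Rw=np.stack([x,y,z],1); T=Rw@TC.T
    U,_,V=np.linalg.svd(T); T=U@V
    return C-T@CT, R.from_matrix(T).as_rotvec()
E
python3 - <<'E'
from h import *
L=np.array([.602,-.362,.312])
done=False
for e in np.radians([5,15,25,35,45,55]):
  for f in [0,1]:
    for d in [.27,.32]:
      C=L+d*np.array([0,np.cos(e),np.sin(e)]); p,o=campose(C,L,f)
      q=bot.inverse_kinematics(p,o)
      print(round(np.degrees(e)),f,d,p.round(3),None if q is None else np.round(q,2))
E
```

```text
5 0 0.27 [ 0.602 -0.245  0.296] None
5 0 0.32 [ 0.602 -0.195  0.3  ] None
5 1 0.27 [ 0.602 -0.249  0.348] None
5 1 0.32 [ 0.602 -0.2    0.353] None
15 0 0.27 [ 0.601 -0.244  0.317] None
15 0 0.32 [ 0.601 -0.196  0.329] None
15 1 0.27 [ 0.602 -0.257  0.367] [-0.12  0.28  1.49 -1.07  1.37  0.12]
15 1 0.32 [ 0.602 -0.209  0.38 ] [-0.04  0.28  1.47 -1.06  1.45  0.14]
25 0 0.27 [ 0.601 -0.246  0.337] None
25 0 0.32 [ 0.602 -0.201  0.358] None
25 1 0.27 [ 0.602 -0.269  0.385] [-0.19  0.24  1.42 -0.88  1.37 -0.05]
25 1 0.32 [ 0.602 -0.223  0.406] [-0.11  0.23  1.39 -0.87  1.45 -0.04]
35 0 0.27 [ 0.601 -0.252  0.357] None
35 0 0.32 [ 0.602 -0.212  0.385] None
35 1 0.27 [ 0.602 -0.283  0.4  ] [-0.27  0.22  1.33 -0.68  1.41 -0.22]
35 1 0.32 [ 0.602 -0.242  0.428] [-0.21  0.2   1.29 -0.68  1.49 -0.21]
45 0 0.27 [ 0.601 -0.262  0.375] None
45 0 0.32 [ 0.602 -0.227  0.41 ] None
45 1 0.27 [ 0.602 -0.299  0.412] [-0.37  0.23  1.23 -0.49  1.48 -0.38]
45 1 0.32 [ 0.602 -0.264  0.447] [-0.32  0.22  1.18 -0.5   1.57 -0.36]
55 0 0.27 [ 0.602 -0.274  0.391] None
55 0 0.32 [ 0.602 -0.246  0.432] None
55 1 0.27 [ 0.602 -0.317  0.422] [-0.47  0.28  1.11 -0.31  1.59 -0.5 ]
55 1 0.32 [ 0.602 -0.289  0.462] [-0.43  0.26  1.05 -0.32  1.67 -0.49]
```

```bash
python3 - <<'E'
from h import *
L=np.array([.602,-.362,.312]); e=np.radians(20)
p,o=campose(L+.34*np.array([0,np.cos(e),np.sin(e)]),L,1)
bot.goto(p,o); bot.pause(.3)
im,w=cloud('wrist'); np.save('wr_w.npy',w); np.save('wr_im.npy',im); save(im,'wrist1.png')
print([(np.round(r['point'],3),r['p']) for l in ['lens','camera'] for r in bot.spot_in(l,'wrist')])
P=bot.camera_params('wrist'); np.save('wr_p.npy',np.r_[P['rvec'],P['tvec'],P['fx'],P['fy'],P['cx'],P['cy']])
print(bot.read_state()['time_s'])
E
```

```text
[(array([ 0.601, -0.402,  0.335]), 0.75), (array([ 0.608, -0.418,  0.268]), 0.84)]
4.825
```

View pics/wrist1.png

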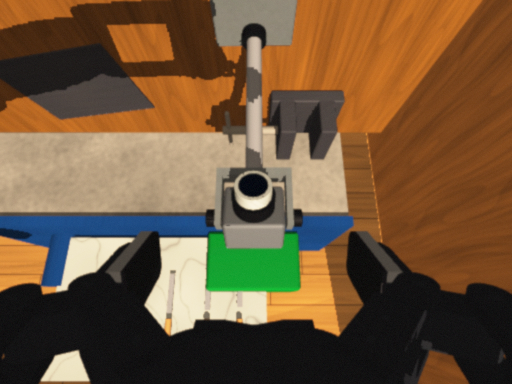

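Upside-down view: the white lens ring is at (254,188), its dark glass inside, the head's top face around (254,235), and the hinge knobs are at (211,217) and (297,217). I'll fit ring and faces.

```bash
python3 - <<'E'
from h import *
w=np.load('wr_w.npy'); im=np.load('wr_im.npy').astype(int)
v,u=np.mgrid[0:384,0:512]
sat=im.max(-1)-im.min(-1)
for r in [170,180,188,195,205,212,220,230,240]:
    print(r,[(int(im[r,c].mean()),*np.round(w[r,c],3).tolist()) for c in (230,238,254,270,280)])
ring=(abs(u-254)<24)&(abs(v-190)<24)&(im.min(-1)>140)&(w[...,2]>.25)&(w[...,1]>-.42)
q=w[ring]; print('ring',len(q),q.mean(0),q.min(0),q.max(0))
c=np.median(q,0); q=q[np.linalg.norm(q-c,axis=1)<.03]
print('uv',u[ring].min(),u[ring].max(),v[ring].min(),v[ring].max())
def plane(m,t=.003):
    P=w[m]; P=P[~np.isnan(P[:,0])]; 
    for _ in range(10):
        c=np.median(P,0) if _==0 else P.mean(0); n=np.linalg.svd(P-c)[2][2]; d=abs((P-c)@n); P=P[d<max(t,1.5*np.median(d))]
    return len(P),c.round(4),n.round(4)
print('top',plane((abs(u-254)<24)&(v>232)&(v<244)))
print('front',plane((((u>225)&(u<233))|((u>275)&(u<283)))&(v>195)&(v<220)))
g=(abs(u-254)<10)&(abs(v-187)<8)
print('glass',plane(g))
for k in [(211,217),(297,217)]:
    m=(abs(u-k[0])<4)&(abs(v-k[1])<5); print('knob',np.nanmedian(w[m],0).round(4))
E
```

```text
170 [(83, 0.571, -0.424, 0.269), (62, 0.582, -0.424, 0.269), (106, 0.603, -0.423, 0.27), (144, 0.624, -0.422, 0.27), (139, 0.637, -0.422, 0.27)]
180 [(51, 0.57, -0.446, 0.275), (157, 0.585, -0.374, 0.303), (10, 0.603, -0.372, 0.303), (157, 0.621, -0.373, 0.303), (118, 0.639, -0.445, 0.275)]
188 [(66, 0.572, -0.419, 0.297), (117, 0.585, -0.37, 0.313), (14, 0.603, -0.37, 0.314), (175, 0.621, -0.369, 0.314), (92, 0.636, -0.417, 0.297)]
195 [(82, 0.573, -0.415, 0.307), (181, 0.585, -0.367, 0.323), (16, 0.603, -0.368, 0.323), (183, 0.621, -0.373, 0.321), (92, 0.635, -0.413, 0.308)]
205 [(93, 0.574, -0.408, 0.322), (33, 0.585, -0.384, 0.329), (237, 0.603, -0.375, 0.332), (17, 0.621, -0.383, 0.33), (93, 0.635, -0.408, 0.322)]
212 [(94, 0.574, -0.407, 0.331), (18, 0.584, -0.391, 0.336), (19, 0.603, -0.38, 0.339), (22, 0.622, -0.396, 0.334), (95, 0.634, -0.406, 0.332)]
220 [(95, 0.574, -0.403, 0.342), (97, 0.584, -0.402, 0.342), (24, 0.603, -0.395, 0.344), (94, 0.622, -0.402, 0.342), (98, 0.634, -0.402, 0.342)]
230 [(144, 0.574, -0.409, 0.353), (144, 0.584, -0.408, 0.353), (145, 0.603, -0.408, 0.353), (142, 0.622, -0.407, 0.353), (144, 0.634, -0.408, 0.353)]
240 [(142, 0.573, -0.432, 0.361), (142, 0.583, -0.434, 0.361), (144, 0.603, -0.431, 0.361), (144, 0.623, -0.432, 0.361), (144, 0.636, -0.433, 0.361)]
ring 472 [ 0.60249574 -0.37185561  0.32413002] [ 0.58027149 -0.38385593  0.29163563] [ 0.62200917 -0.36322773  0.33501749]
uv 234 271 172 209
top (513, array([ 0.603 , -0.4271,  0.3592]), array([-0.005 ,  0.3025,  0.9531]))
front (321, array([ 0.6038, -0.408 ,  0.3257]), array([-0.0115,  0.9498, -0.3127]))
glass (285, array([ 0.6028, -0.3699,  0.3123]), array([-0.0087,  0.949 , -0.3151]))
knob [ 0.5483 -0.4274  0.3324]
knob [ 0.6574 -0.4259  0.3328]
```

Lens ≈ (0.603, -0.370, 0.3125), view ≈ (-0.009, 0.949, -0.314), 18.3° down. The hinge + 70 mm check agrees. Next: check IK for both grasp turns, move over the pipe and look.

```bash
cat >> h.py <<'E'
LENS=np.array([.603,-.370,.3125]); V=np.array([-.009,.949,-.3145]); V/=np.linalg.norm(V)
G=lambda s: np.array([[0,0,s],[0,s,0],[-1,0,0]],float)  # tool axes (columns) in pipe frame
def pipeR(x,phi=0):
    x=x/np.linalg.norm(x); y=np.cross([0,0,1.],x); y/=np.linalg.norm(y)
    return np.stack([x,y,np.cross(x,y)],1)@R.from_rotvec([phi,0,0]).as_matrix()
def tool(Rp,org,xg,s):  # TCP pose for pipe pose with grasp at pipe x=xg
    T=Rp@G(s); return org+Rp@[xg,0,0]-T@[bot.grasp_offset,0,0], R.from_matrix(T).as_rotvec()
E
python3 - <<'E'
from h import *
print(bot.read_state()['qpos'])
for s in [1,-1]:
    R0=pipeR(np.array([1,-.015,0])); o0=np.array([.548,.299,.08])
    for nm,a in [('grasp',tool(R0,o0,-.013,s)),('lift',tool(R0,o0+[0,0,.18],-.013,s)),
      ('mid',tool(pipeR(np.array([.7,-.7,.15])),np.array([.58,.1,.27]),-.013,s)),
      ]+[('%s %.1f %.2f'%('fin',ph,d),tool(pipeR(-V,ph),LENS+(.105+d)*V,-.013,s)) for ph in (0,-.4,.4) for d in (.2,.065)]:
        q=bot.inverse_kinematics(*a); print(s,nm,a[0].round(3),None if q is None else np.round(q,2))
bot.goto(*tool(pipeR(np.array([1,-.015,0])),np.array([.548,.299,.22]),-.013,1))
bot.pause(.2)
im,w=cloud('wrist'); save(im,'wrist2.png'); np.save('w2.npy',w); np.save('w2i.npy',im)
print(bot.read_state()['time_s'],bot.read_state()['qpos'])
E
```

```text
[-0.04013737  0.24760421  1.42110817 -0.96429666  1.48176026  0.05739595]
1 grasp [0.535 0.299 0.061] [ 0.37  0.47  1.58 -0.    1.1  -1.19]
1 lift [0.535 0.299 0.241] [ 0.37  0.28  1.43 -0.    1.43 -1.19]
1 mid [0.573 0.107 0.25 ] [ 0.1   0.16  1.57 -0.12  1.32 -0.66]
1 fin 0.0 0.20 [ 0.6   -0.074  0.195] [-0.1   0.3   1.53 -0.33  1.28 -0.02]
1 fin 0.0 0.07 [ 0.601 -0.202  0.237] [-0.31  0.29  1.46 -0.31  1.3  -0.25]
1 fin -0.4 0.20 [ 0.593 -0.074  0.196] [-0.09  0.56  1.22 -0.34  1.74 -0.03]
1 fin -0.4 0.07 [ 0.594 -0.202  0.239] [-0.27  0.54  1.15 -0.4   1.75 -0.23]
1 fin 0.4 0.20 [ 0.607 -0.074  0.196] [-0.14  0.09  1.84 -0.33  0.78 -0.04]
1 fin 0.4 0.07 [ 0.609 -0.202  0.239] [-0.4   0.07  1.76 -0.15  0.82 -0.4 ]
-1 grasp [0.535 0.299 0.061] [ 0.37  0.47  1.58 -0.    1.1   1.95]
-1 lift [0.535 0.299 0.241] [ 0.37  0.28  1.43 -0.    1.43  1.95]
-1 mid [0.573 0.107 0.25 ] [ 0.1   0.16  1.57 -0.12  1.32  2.48]
-1 fin 0.0 0.20 [ 0.6   -0.074  0.195] None
-1 fin 0.0 0.07 [ 0.601 -0.202  0.237] None
-1 fin -0.4 0.20 [ 0.593 -0.074  0.196] None
-1 fin -0.4 0.07 [ 0.594 -0.202  0.239] None
-1 fin 0.4 0.20 [ 0.607 -0.074  0.196] None
-1 fin 0.4 0.07 [ 0.609 -0.202  0.239] [-0.4   0.07  1.76 -0.15  0.82  2.74]
6.9667 [ 3.68173659e-01  3.10211531e-01  1.47571612e+00 -1.29109930e-04
  1.35548107e+00 -1.18692055e+00]
```

View pics/wrist2.png

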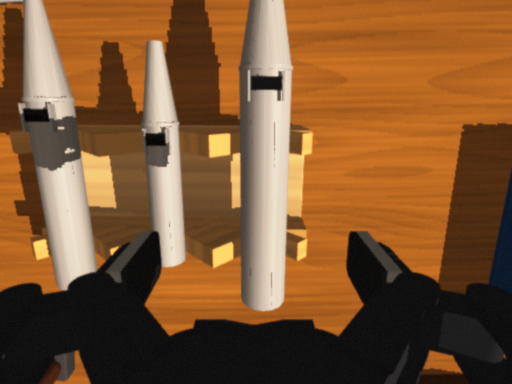

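The long pipe is centred between the fingers (axis from about (268,70) to (263,300), open end at row ~305). Its neighbour is clear of the left finger. Refining from depth.

```bash
python3 - <<'E'
from h import *
w=np.load('w2.npy'); v,u=np.mgrid[0:384,0:512]; im=np.load('w2i.npy').astype(int)
m=(u>235)&(u<298)&(v<310)&(w[...,2]>.07)&(w[...,2]<.12)&(im.max(-1)-im.min(-1)<30)
Q=w[m]; print(Q[:,0].min(),np.percentile(Q[:,0],99.8),Q[:,0].max())
for x0 in np.arange(.46,.66,.02):
    q=Q[abs(Q[:,0]-x0)<.01]
    if len(q)>20: print(x0.round(2),np.percentile(q[:,1],[1,99]).round(4),np.mean(np.percentile(q[:,1],[1,99])).round(4),np.percentile(q[:,2],98).round(4))
j=w[60:80,265]; print(j[:,0].round(3), w[60:80,262:270,2].max(1).round(3))
E
```

```text
0.3969254942905555 0.6504087843951656 0.6522845837280421
0.46 [0.2893 0.3209] 0.3051 0.1025
0.48 [0.2877 0.3179] 0.3028 0.0998
0.5 [0.2871 0.3163] 0.3017 0.0992
0.52 [0.2877 0.2996] 0.2936 0.0991
0.54 [0.2879 0.3009] 0.2944 0.0993
0.56 [0.2864 0.299 ] 0.2927 0.0991
0.58 [0.2859 0.298 ] 0.292 0.0989
0.6 [0.2854 0.2967] 0.2911 0.0989
0.62 [0.2859 0.2964] 0.2911 0.0987
0.64 [0.2853 0.2951] 0.2902 0.0978
[0.44  0.441 0.442 0.442 0.443 0.444 0.445 0.445 0.446 0.447 0.447 0.448
 0.449 0.45  0.45  0.451 0.452 0.452 0.453 0.454] [0.101 0.101 0.101 0.101 0.103 0.102 0.102   nan 0.101 0.102 0.102 0.101
 0.101 0.101 0.101 0.101 0.102 0.103 0.102 0.103]
```

```bash
python3 - <<'E'
from h import *
R0=pipeR(np.array([1,-.017,0])); o=np.array([.5465,.3007,.08])
p,ori=tool(R0,o,-.013,1)
bot.servo_line(p+[0,0,.06],ori,velocity=.15)
print(bot.servo_line(p,velocity=.1,max_force=15), bot.read_state()['tcp_pos'],p)
bot.move_gripper(0.0,effort=70); s=bot.read_state(); print(s['finger_gap'],s['ft_force'])
bot.servo_line(p+[0,0,.17],velocity=.12)
s=bot.read_state(); print(s['finger_gap'],s['ft_force'],s['torque'],s['time_s'])
bot.pause(.3)
im,w=cloud('wrist'); save(im,'wrist3.png'); np.save('w3.npy',w); np.save('w3i.npy',im)
E
```

```text
False [0.53399107 0.30110051 0.06174064] [0.53350188 0.30092097 0.0613    ]
0.47286177590235595 [-2.84606982 14.6695797   6.40570955]
0.46656197853663034 [-0.05661205 -0.28339447 -3.48327948] [-0.02852713 -0.02040372 -0.01647176] 10.45
```

View pics/wrist3.png

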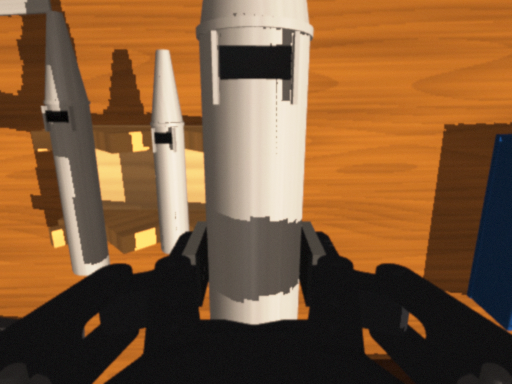

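The pipe is gripped (gap 40 mm, weight 3.5 N) and straight in the fingers; its mouth is at (256,62) and the neighbours lie undisturbed. Swinging to a stand-off in line with the lens.

```bash
python3 - <<'E'
from h import *
bot.goto(*tool(pipeR(np.array([.7,-.7,.15])),np.array([.58,.12,.28]),-.013,1))
p,o=tool(pipeR(-V),LENS+(.105+.20)*V,-.013,1)
bot.goto(p,o); bot.pause(.3)
s=bot.read_state(); print(s['tcp_pos'],p,s['finger_gap'],s['time_s'])
T=R.from_rotvec(s['orientation']).as_matrix()
im,w=cloud('wrist'); v,u=np.mgrid[0:384,0:512]
t=(w-s['tcp_pos'])@T   # tool coords: pipe axis ~ z, top ~ min x
for z0 in np.arange(-.11,-.0,.015):
    q=t[(abs(t[...,2]-z0)<.007)&(abs(t[...,1])<.03)&(t[...,0]>-.08)&(t[...,0]<0.01)&(v<310)]
    if len(q)>20: print(z0.round(3),np.percentile(q[:,1],[1,99]).round(4),np.percentile(q[:,0],3).round(4))
ims,ws=cloud('side'); imc,wc=cloud('scene')
print([(l,c,np.round(r['point'],3),round(r['p'],2)) for c in ('side','scene') for l in ('pipe_long','open_end') for r in bot.spot_in(l,c)[:1]])
np.save('s4.npy',ws); np.save('s4i.npy',ims); np.save('c4.npy',wc); np.save('c4i.npy',imc)
f=lambda x:cv2.resize(x,(400,400),interpolation=cv2.INTER_CUBIC)
save(np.hstack([f(imc[100:300,70:270]),f(ims[150:350,200:400])]),'stand.png')
E
```

```text
[ 0.60056291 -0.07300472  0.19547644] [ 0.6001932  -0.07403854  0.19471789] 0.4688724002669025 12.6917
-0.095 [-0.0193  0.0188] -0.0365
-0.08 [-0.0194  0.019 ] -0.0376
-0.065 [-0.0194  0.0189] -0.0372
-0.05 [-0.0196  0.0189] -0.0359
-0.035 [-0.0195  0.0189] -0.0359
-0.02 [-0.027   0.0264] -0.0773
-0.005 [-0.0294  0.0295] -0.0569
[('pipe_long', 'side', array([ 0.592, -0.133,  0.232]), 0.68), ('open_end', 'side', array([ 0.589, -0.134,  0.235]), 0.92), ('pipe_long', 'scene', array([ 0.61 , -0.077,  0.22 ]), 0.96), ('open_end', 'scene', array([ 0.61 , -0.078,  0.223]), 0.92)]
```

View pics/stand.png

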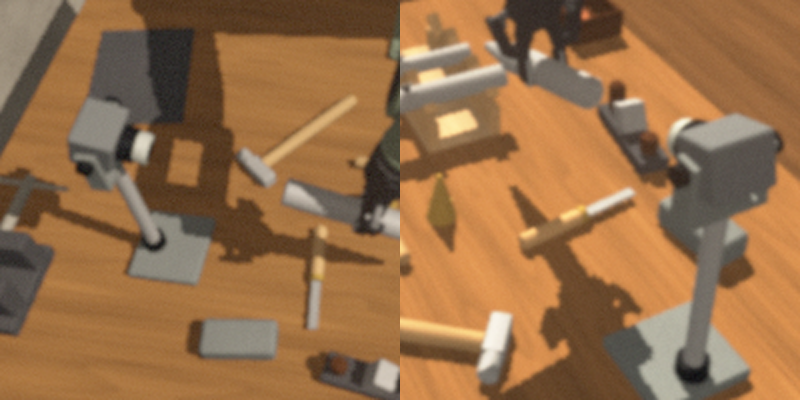

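The pipe sits straight in the grip (tilt about 0), and its open end (left crop ~(287,192)) points at the lens at stand-off. Moving in along the view line, then measuring the pipe from the scene and side cameras.

```bash
python3 - <<'E'
from h import *
p,o=tool(pipeR(-V),LENS+(.105+.065)*V,-.013,1)
bot.servo_line(p,o,velocity=.07); bot.pause(.6)
s=bot.read_state(); print(s['tcp_pos']-p,s['finger_gap'],s['ft_force'],s['time_s'],abs(s['dq']).max())
A=pipeR(-V); LF=np.stack([np.cross(V,A[:,2]),V,A[:,2]],1)
fr=[]
for n in ('scene','side'):
    im,w=cloud(n); fr.append(im); l=(w-LENS)@LF
    for k in (0,1): 
        pass
    m=(l[...,1]>.03)&(l[...,1]<.38)&(np.hypot(l[...,0],l[...,2])<.035)&(im.max(-1).astype(int)-im.min(-1)<40)&(im.max(-1)>70)
    print(n,m.sum(),'y range',np.percentile(l[m][:,1],[0,1,99,100]).round(3))
    for y0 in np.arange(.07,.38,.03):
        q=l[m&(abs(l[...,1]-y0)<.012)]
        if len(q)>12:
            # circle centre fit, known radius for the tube
            from scipy.optimize import least_squares
            r=least_squares(lambda c:np.hypot(q[:,0]-c[0],q[:,2]-c[1])-.021,[0,0],loss='soft_l1',f_scale=.002).x
            print(' ',y0.round(2),len(q),r.round(4))
f=lambda x:cv2.resize(x,(400,400),interpolation=cv2.INTER_CUBIC)
save(np.hstack([f(fr[0][100:300,70:270]),f(fr[1][150:350,200:400])]),'final.png')
E
```

```text
[-1.58015063e-05 -1.71012715e-06 -7.93427456e-07] 0.4675936481342948 [-0.35813277  0.01911268 -3.81124953] 15.7167 0.001899721060340194
scene 1076 y range [0.063 0.065 0.352 0.361]
  0.07 94 [ 0.0008 -0.0065]
  0.1 119 [ 0.001  -0.0069]
  0.13 114 [ 0.0009 -0.0068]
  0.16 100 [ 0.0011 -0.0069]
  0.22 112 [ 0.001  -0.0069]
  0.25 113 [ 0.0009 -0.006 ]
  0.28 93 [ 0.0003 -0.0077]
  0.31 69 [-0.0011 -0.0137]
  0.34 42 [-0.0025 -0.0183]
side 928 y range [0.06  0.063 0.325 0.346]
  0.07 189 [-0.0028 -0.0029]
  0.1 187 [-0.0027 -0.0028]
  0.13 101 [-0.0019 -0.0037]
  0.16 100 [-0.0021 -0.0036]
  0.19 43 [-0.0033 -0.0036]
  0.22 20 [-0.0017 -0.0033]
  0.25 27 [-0.0019 -0.0034]
  0.28 21 [-0.0013 -0.0043]
  0.31 19 [ 0.0028 -0.008 ]
```

View pics/final.png

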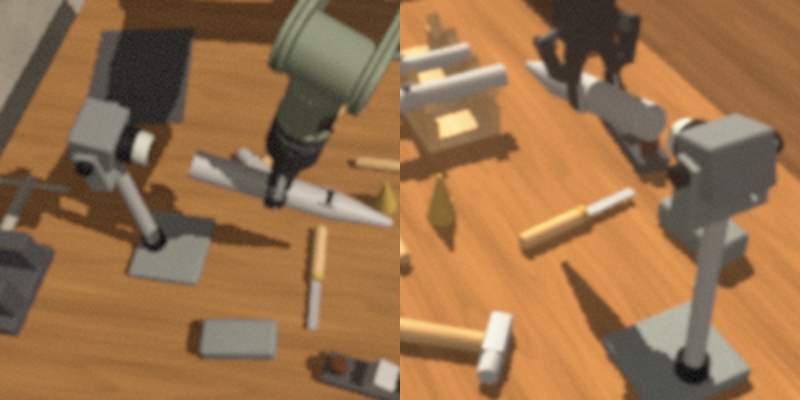

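The pipe points at the lens, with its open end at y≈0.064 and parallel to the view within 0.01 rad. It sits 3–6 mm low, as the wrist view also suggested, so I'll raise it 4 mm and hand in.

```bash
python3 - <<'E'
from h import *
p,o=tool(pipeR(-V),LENS+(.105+.065)*V,-.013,1)
p=p+.004*pipeR(-V)[:,2]
bot.servo_line(p,o,velocity=.02); bot.pause(1.0)
for n in ('scene','side'):
    bot.grab_frame(n); print([(l,np.round(r['point'],3),round(r['p'],2)) for l in ('pipe_medium','pipe_short','lens') for r in bot.spot_in(l,n)[:1]])
s=bot.read_state(); print(s['tcp_pos']-p,s['finger_gap'],s['ft_force'],s['time_s'],abs(s['dq']).max())
bot.hand_in()
E
```

```text
[('pipe_medium', array([0.547, 0.129, 0.088]), 0.66), ('pipe_short', array([0.547, 0.213, 0.08 ]), 0.65), ('lens', array([ 0.614, -0.415,  0.35 ]), 0.72)]
[('pipe_medium', array([0.52 , 0.117, 0.082]), 0.97), ('pipe_short', array([0.521, 0.21 , 0.074]), 0.76), ('lens', array([ 0.762, -0.077,  0.02 ]), 0.6)]
[ 3.51209306e-05 -3.39302371e-06  2.73823466e-05] 0.47107775709478195 [ 0.28257154  0.17597359 -4.24473178] 17.5667 0.002130586120377556
the job is handed in; nothing more can be done
```

I took the long pipe out of the rack and held it in front of the inspection camera, open end towards the lens. I handed the job in at 17.6 s with the arm still holding it; hand-in reports no verdict.

**Pose of the pipe:** before the last move, the scene and side cameras put the open end about 64 mm from the glass. It was within 3 mm of the axis sideways and parallel to the view within about 0.01 rad. It sat 3–7 mm low, so I raised it 4 mm. I did not measure the pipe again after that.

**Grip and stillness:** the arm was at its target within 0.1 mm and at rest, the grip was steady at a 40 mm gap, and the tool force was only the pipe's weight, about 4 N.

**Everything else:** the other two pipes and the camera head read within about 4 mm of their first positions in the scene view. The tools and the ingot I judged only by eye in the pictures.

**Disagreements:** the two cameras differed by about 3 mm on the pipe's height. One last lens detection from the side camera, at (0.76, -0.08), was clearly false and I ignored it. It is where the hand plane lies.

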